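Raise a board with the crank and hold a spring clip open astride its edge

ROBOT

A 7-joint arm with a two-finger parallel gripper is mounted at the origin on a cart in front of the work surface, level with it; the furniture and walls round the work are solid. World frame = base frame: x ahead of the robot, y to its left, z up, the work surface at z = 0. Lengths are in m, angles in rad, forces in N, time in s.
With the tool pointing down it reaches from about 0.4 to 0.85 m from the base axis. Payload 10.4 kg.
Tool frame: the origin (TCP) lies midway between the tips of the shut fingers; the grasp point (between the pads) lies 19 mm behind it; z points along the fingers, y is the direction in which the jaws open and shut (so a half turn about z gives the same grasp; the last joint's range is limited). The gripper opens to 85 mm and grips with 20 to 120 N. Pads are 22 mm wide; open, the fingers measure 114 mm over their backs; the gripper's body (76 mm by 85 mm) begins 54 mm behind the grasp point. The pads swing forward as they close: fully open they stand 13 mm farther back than shut.
Start: joints at [1.322, 0.332, -0.065, 1.46, 0.022, 1.35, -0.088], TCP at [0.14, -0.609, 0.231] pointing down, gripper open.
Joint ranges: [-2.6, 2.6], [-0.5, 2.12], [-1.47, 1.34], [0.16, 2.42], [-1.27, 4.41], [0.06, 2.06], [-2.6, 2.6]. Speed limits (rad/s): [2.22, 2.22, 2.79, 2.79, 3.14, 3.14, 3.14].

INTERFACE

Orientations are given as a unit quaternion [x, y, z, w].
In Python, from workcell import manip, viewer gives the robot as it stands.
- The arm moves only by the tool move_arm, never from a script. Its argument "deltas" is a list of rows, each a list of 7 numbers: the shift along the tool's x, y, z in m, then the turn, a rotation vector about the tool's x, y, z in degrees, then the opening, from -1 (shut) to 1 (fully open). In form: [[dx, dy, dz, wx, wy, wz, gripper], ...]. A call has 1 to 10 rows; each row shifts and turns the commanded pose from where the row before left it, along the tool's axes as they then stand; what a row does not reach is not made up. A row lasts 1/8 s, in which the tool goes at most 62.5 mm and 10.7 degrees, less where a joint would pass 70% of its speed; a pose out of reach is approached as far as the arm can. A call with a gripper value outside its range is refused whole. The fingers move at their own pace and stop on an object; "force" is the grip in N (left out, the last holds). Time passes only in rows, so rows that do not move let the fingers close. It gives the time, the measured TCP pose, the force and the opening at its end, in the units of the state.
- manip.get_obs(): the state, without advancing time (a new reading comes with each control period).
- viewer.camera(name): name is "scene" or "top" or "wrist"; returns (picture, depth): 384x512x3 uint8, red, green, blue; 384x512 float32, m along the optical axis (not along the pixel's ray), 0 where there is no reading.
- viewer.calibration(name): a dict with "fx", "fy", "cx", "cy" (pixels), "dist" ([k1, k2, p1, p2, k3] as OpenCV has them; the pictures are not rectified), "R" (3x3) and "t" (3): a world point X has camera coordinates R X + t; the wrist camera has in their place "T_tool_cam" (4x4, takes a point from camera to tool coordinates, whose origin is the TCP and whose axes are the flange's). Camera axes: x right, y down, z forward; pixel columns grow to the right and rows downward; lengths in m; the calibration is good to about 2 mm. A picture is of the moment at which its call begins: read the wrist's pose just before it. calibration takes no time and is no camera call.
- manip.hand_in(): hands the job in, once; it reports no verdict.
The state is a dict: "clock": time; "joint_pos": joint angles; "joint_velocities": joint speeds; "tau": joint torques, N m; "position": TCP position; "ee_rot": TCP orientation; "ft_force": force on the tool from outside, world axes, zero at the start; "torque": the same for the moment, N m; "grip_width": opening from 0.0 (shut) to 1.0 (fully open).
Only numpy, scipy, OpenCV 4.12 (cv2) and the standard library are available. Lean on these libraries where they do the work, as an engineer would, in place of code of your own. Each camera call takes 0.05 s, during which the arm holds its last target.

TASK

Turn the hand crank of the board lift clockwise (seen from above) until the green board has risen all the way to the stop. Then take the orange spring clip off its stand by squeezing its two handles, and hold it gaping astride the board's top edge at the copper mark in the middle, one jaw well down on either side and the clip touching nothing but the gripper, ready for a shim to be slipped in; finish while still holding it open there. Never knock the clip hard against the lift, and leave the multimeter, tape and solder reel where they are.

Things in the scene. Friction and masses are not known exactly. Their poses are not given: they have to be found in the camera images.
- board_lift: Fixed board lift, aluminium base 96 (x) x 236 (y) x 12 mm; origin at the centre of its underside, z up. At y = +55 mm a grey slotted guide (41 x 108 mm, top at z = 70 mm) in which the board slides up and down; at y = -85 mm a grey tower (46 x 46 mm) with the crank on top. Position and yaw vary, also whether it stands left or right of the clip stand; never tilted.
- crank_axis (a point): Point on the crank's vertical axis at the height of the middle of the knob, 116 mm above the worktop (x 0, y -85 mm in the board_lift frame).
- crank (a joint): Hand crank on a vertical axis, rad, 0 to 12.0, growing clockwise seen from above; 12.0 is a hard stop, board fully up. At 0 the arm points along -x of board_lift, at q it is turned q clockwise from there. Starts at 0 to 3. Friction about 0.04 N m; it stays where it is left. Lifts the board 3.17 mm per rad (20 mm per turn).
- knob_grip (a point): Middle of the black crank knob, upright, 20 mm in diameter, 98 to 129 mm above the worktop, 38 mm from the crank axis; the steel crank arm below it reaches up to 97 mm. The knob spins freely on its pin, so a gripper may hold it without turning the wrist.
- edge_mark (a point): Middle of the board's upper edge, where a copper mark 16 mm wide runs 14 mm down each face; turned like board_lift (x across the board, y along its edge, z up). Green board 3 mm thick, 90 mm long in y. The edge is 62 mm above the worktop at crank 0 (8 mm below the guide's top at 70 mm) and 100 mm at 12.0, so that 30 mm then stand free.
- clip_stand: Fixed stand, dark foot 80 x 90 x 8 mm; origin at the centre of its underside, z up. On it a grey ledge with its top 22 mm above the worktop and on that an upright steel fin, 3 mm thick (x), 50 mm long (y), its top at 38 mm; the clip is parked with its jaws closed on the fin.
- clip: Orange spring clip, 60 to 80 g, parked upright, jaws down: two halves hinged along its y axis, 34 mm above the origin. Origin between the closed jaw tips, at the underside. x is the squeezing direction, z up. Jaws 36 mm wide (y). Handles form a V; its round rims (8 mm thick, 28 mm long in y) are centred 73 mm up, 53 mm over both, 27 mm when squeezed. This body is the +x half, tilts with it.
- clip_jaw (a joint): Opening angle between the clip's halves, rad: 0 closed on a 3 mm board, stop at 0.70 (jaw tips about 26 mm apart). Squeezing the handle rims takes about 5 N at first and 10 N when fully open (each side). Squeezing lengthens the clip by about 3 mm.
- handle_a (a point): Middle of the +x handle rim (rod 8 mm thick along y).
- handle_b (a point): Middle of the -x handle rim.
- tip_a (a point): Inner lower edge of the +x jaw, 1 mm above its underside, middle of its width.
- tip_b (a point): The same of the -x jaw.
- multimeter: Bystander: yellow and dark multimeter 150 x 68 x 40 mm lying behind the work; origin at the centre of its underside.
- tape_roll: Bystander: roll of tape, 92 mm wide, 19 mm high; origin at the centre of its underside.
- solder_reel: Bystander: blue reel 56 mm wide, 37 mm high; origin at the centre of its underside.
Not all that is in view belongs to the job. Several things have the shape of the clip; the one meant has the colours described above.

How it is judged:
On the way, in this order (a step that is already met when the one before it is completed fails the run):
1. the board is cranked up to its stop (value of joint crank above 11.6 rad), for 0.2 s.
2. the clip is squeezed open and lifted off its stand (value of joint clip_jaw above 0.15 rad and height (world z) of clip above 0.045 m and contact force between the fingers and clip above 2 N), for 0.2 s.
At the end, for the whole second after the job is handed in: Crank within 0.4 rad of its upper stop; the gripper holds the clip (over 2 N) at rest, open over 0.3 rad; jaw tips on opposite sides of the board, each over 3 mm from its mid-plane, over 4 mm below its edge, within 18 mm of the mark; clip pushes on lift and stand with under 0.3 N (value of joint crank above 11.6 rad and value of joint clip_jaw above 0.3 rad and ((x of tip_a in the frame of edge_mark above 0.003 m and x of tip_b in the frame of edge_mark below -0.003 m) or (x of tip_b in the frame of edge_mark above 0.003 m and x of tip_a in the frame of edge_mark below -0.003 m)) and z of each of tip_a, tip_b in the frame of edge_mark below -0.004 m and y of tip_a in the frame of edge_mark between -0.018 and 0.018 m and y of tip_b in the frame of edge_mark between -0.018 and 0.018 m and contact force between the fingers and clip above 2 N and contact force between clip and board_lift below 0.3 N and contact force between clip and clip_stand below 0.3 N and linear speed of clip below 0.02 m/s); the arm keeps its last pose, push and grip.
It fails at once if the clip is knocked hard against the lift or board (over 20 N) (contact force between clip and board_lift above 20 N).
It fails at once if a bystander is moved by more than 20 mm (distance of any of multimeter, tape_roll, solder_reel from where it was at the start of the episode above 0.02 m).
It also fails if it takes over 61 s, if anything falls off the work surface, if the arm or the gripper's body presses on something with over 40 N, if the wrist force passes 120 N, or if a joint passes its speed limit or range.

## Working session

There is one attempt and no reset: what is moved stays moved. The work goes in short steps, Python scripts to look and compute and a tool call to move; the robot and the scene stay as the last step left them, time stands still between calls to the robot, and variables do not carry over. Pictures are saved under pics/ and viewed, and the job is handed in when it is done.

Besides the shell and the picture viewer there is one more tool, called after "Call:" as a command line: name --pt "numbers of a row" for each row, then --argument value for the rest. move_arm: Moves the arm, as the interface text tells. Its arguments: {"type":"object","properties":{"deltas":{"type":"array"},"force":{"type":"number"}},"required":["deltas"]}

```bash
ls; mkdir -p pics
python3 - <<'E'
from workcell import manip, viewer
import cv2,json
import numpy as np
print(manip.get_obs())
for n in ["scene","top","wrist"]:
    im,d=viewer.camera(n); cv2.imwrite(f"pics/{n}0.png",im[:,:,::-1]); np.savez(f"pics/{n}0.npz",im=im,d=d)
    print(n,{k:np.round(v,4).tolist() for k,v in viewer.calibration(n).items()})
E
```

```text
pics
{'clock': 0.0, 'joint_pos': array([ 1.32237764,  0.33287998, -0.06471612,  1.46094571,  0.02160946,
        1.34987199, -0.08848303]), 'joint_velocities': array([-3.59584272e-04,  4.32911827e-04, -3.23460380e-04, -8.48842831e-04,
        8.56597845e-04,  4.98924870e-05,  1.37175048e-04]), 'tau': array([-8.54606897e-04, -6.25454235e+01,  4.88969078e-02, -3.91609704e+01,
        1.62012287e-02,  1.01040822e-02,  9.28453687e-06]), 'position': array([ 0.13985935, -0.60877225,  0.2305088 ]), 'ee_rot': array([ 9.93629143e-01,  1.12697074e-01, -1.13212465e-04, -6.95359884e-04]), 'ft_force': array([ 0.29467457, -0.20857191, -0.84674485]), 'torque': array([-0.05642811,  0.0403409 ,  0.02851896]), 'grip_width': 0.9987063756314326}
scene {'fx': 442.7651, 'fy': 442.7651, 'cx': 255.2013, 'cy': 188.5118, 'dist': [0.0532, 0.0, 0.0, 0.0, 0.0], 'R': [[-0.5026, -0.8641, 0.0264], [-0.4194, 0.217, -0.8815], [0.756, -0.4541, -0.4715]], 't': [0.2905, 0.3279, 0.8968]}
top {'fx': 432.767, 'fy': 432.767, 'cx': 251.4967, 'cy': 189.7029, 'dist': [-0.1036, 0.0, 0.0, 0.0, 0.0], 'R': [[-0.0232, -0.9996, -0.0174], [-0.9928, 0.0251, -0.1168], [0.1172, 0.0146, -0.993]], 't': [0.0404, 0.5807, 1.1287]}
wrist {'fx': 322.7694, 'fy': 322.7694, 'cx': 252.4957, 'cy': 191.2557, 'dist': [-0.0816, 0.0, 0.0, 0.0, 0.0], 'T_tool_cam': [[-0.0006, -0.9491, -0.315, 0.0812], [1.0, -0.0007, 0.0002, -0.0001], [-0.0004, -0.315, 0.9491, -0.1417], [0.0, 0.0, 0.0, 1.0]]}
```

View pics/scene0.png

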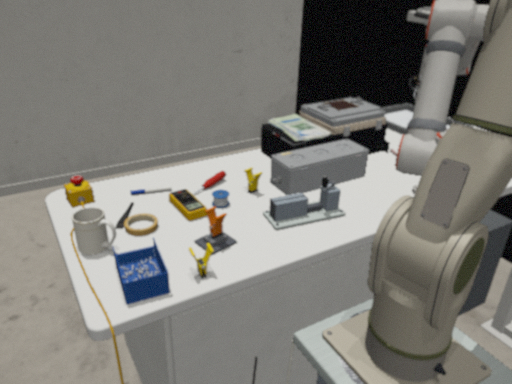

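View pics/top0.png

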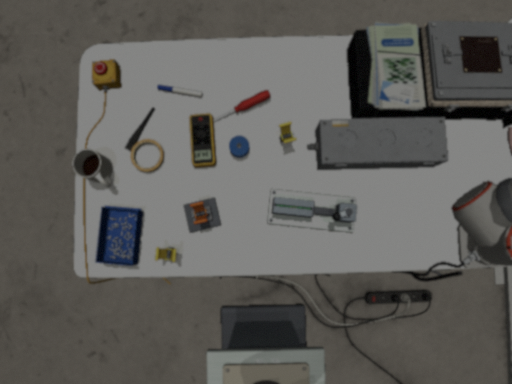

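The scene and top views show an orange clip on a dark stand at top px (204,213), and yellow clip-like things at (287,130) and (167,255). Only the first is orange, and it is on a stand with a dark foot. The lift is at about (312,210), with the crank tower at its right end. I'll enlarge these to confirm.

Run:
```python
import cv2,numpy as np
t=cv2.imread("pics/top0.png");s=cv2.imread("pics/scene0.png")
a=cv2.resize(t[180:245,255:370],None,fx=6.9,fy=6.9,interpolation=cv2.INTER_CUBIC); cv2.imwrite("pics/c1.png",cv2.convertScaleAbs(a,alpha=1.4))
a=cv2.resize(t[185:245,170:240],None,fx=7,fy=7,interpolation=cv2.INTER_CUBIC)
b=cv2.resize(s[190:260,185:245],(360,420),interpolation=cv2.INTER_CUBIC); cv2.imwrite("pics/c2.png",cv2.convertScaleAbs(np.hstack([cv2.resize(a,(430,420)),b]),alpha=1.4))
a=cv2.resize(s[165:235,255:355],None,fx=7,fy=7,interpolation=cv2.INTER_CUBIC); cv2.imwrite("pics/c3.png",a)
```

```text
(no output)
```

View pics/c1.png

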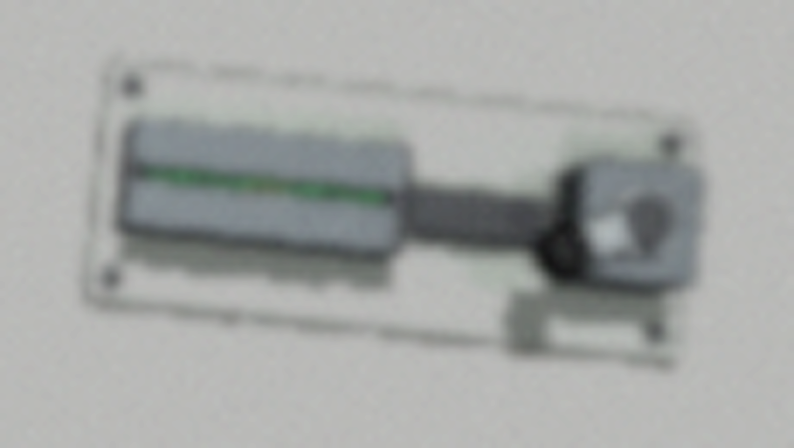

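View pics/c2.png

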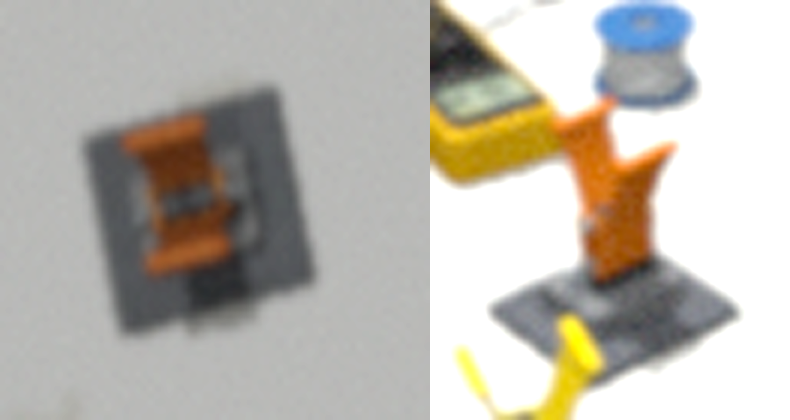

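View pics/c3.png

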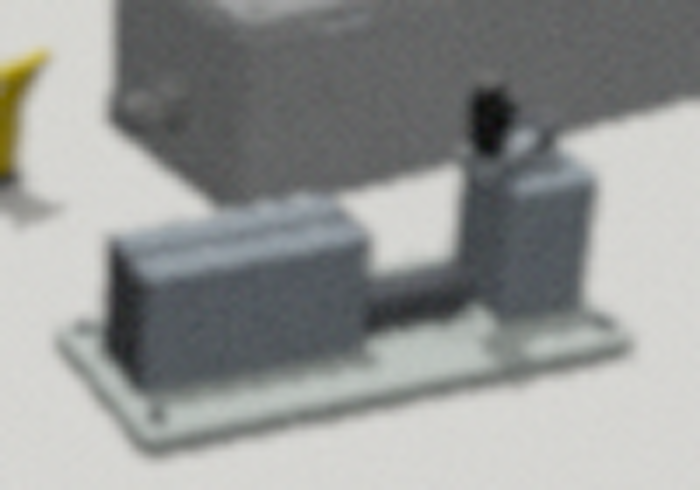

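Confirmed: the orange clip in a dark stand is the target. In crop c1, the base corners are TL(108,62), TR(690,118), BR(678,365) and BL(85,302). The knob is at (562,245), left of the axis and slightly below it.

```bash
cat > h.py <<'E'
import numpy as np,cv2
from workcell import manip,viewer
from scipy.spatial.transform import Rotation as Ro
def ray(n,uv,obs=None):
    c=viewer.calibration(n)
    K=np.array([[c['fx'],0,c['cx']],[0,c['fy'],c['cy']],[0,0,1.]])
    p=cv2.undistortPoints(np.array(uv,float).reshape(-1,1,2),K,np.array(c['dist'])).reshape(-1,2)
    d=np.c_[p,np.ones(len(p))]
    if n=='wrist':
        T=np.eye(4);T[:3,:3]=Ro.from_quat(obs['ee_rot']).as_matrix();T[:3,3]=obs['position'];T=T@np.array(c['T_tool_cam'])
        return T[:3,3],d@T[:3,:3].T
    R=np.array(c['R']);t=np.array(c['t'])
    return -R.T@t,d@R
def onplane(n,uv,z,obs=None):
    o,d=ray(n,uv,obs); s=(z-o[2])/d[:,2]
    return o+d*s[:,None]
def proj(n,X,obs=None):
    c=viewer.calibration(n)
    K=np.array([[c['fx'],0,c['cx']],[0,c['fy'],c['cy']],[0,0,1.]])
    if n=='wrist':
        T=np.eye(4);T[:3,:3]=Ro.from_quat(obs['ee_rot']).as_matrix();T[:3,3]=obs['position'];T=np.linalg.inv(T@np.array(c['T_tool_cam']));R,t=T[:3,:3],T[:3,3]
    else: R,t=np.array(c['R']),np.array(c['t'])
    return cv2.projectPoints(np.array(X,float).reshape(-1,1,3),cv2.Rodrigues(R)[0],t,K,np.array(c['dist']))[0].reshape(-1,2)
E
python3 - <<'E'
from h import *
f=lambda l,s,o:np.array(l)/s+np.array(o)-0.5+0.5/s
c1=lambda l:f(l,6.9,(255,180))
B=onplane('top',c1([(108,62),(690,118),(678,365),(85,302)]),.012)
print(B.round(4), B.mean(0)); 
d=B[0]-B[1]+B[3]-B[2]; yaw=np.arctan2(-d[0],d[1]);print('yaw from long',yaw, np.linalg.norm(d)/2)
G=onplane('top',c1([(135,120),(412,143),(405,252),(122,232)]),.07);print(G.mean(0))
E_=onplane('top',c1([(150,172),(390,197),(265,187)]),.066);print('edge',E_)
print('knob',onplane('top',c1([(555,235),(562,248)]),.129),'axis',onplane('top',c1([(648,222)]),.1))
im=np.load('pics/top0.npz');hsv=cv2.cvtColor(im['im'],cv2.COLOR_RGB2HSV)
m=((hsv[:,:,0]>5)&(hsv[:,:,0]<16)&(hsv[:,:,1]>150)).astype('uint8');m[:, :190]=0;m[:,230:]=0;m[:190]=0;m[240:]=0
ys,xs=np.nonzero(m);print('orange',xs.min(),xs.max(),ys.min(),ys.max(),len(xs))
g=lambda l:np.array(l)/(430/70)*[1,430/420*1]+0
# c2: x scale 430/70, y scale 7
c2=lambda l:np.array(l)/np.array([430/70,7.])+np.array([170,185])-0.5
F=onplane('top',c2([(85,135),(275,85),(315,280),(125,333)]),.008);print('foot',F.round(4),F.mean(0))
H=onplane('top',c2([(123,143),(205,128),(148,262),(230,245)]),.077);print('handles ends',H.round(4),H.mean(0))
d=H[0]-H[2]+H[1]-H[3];print('x dir',d, np.arctan2(d[1],d[0]),np.linalg.norm(d)/2); d=H[0]-H[1]+H[2]-H[3];print('ydir',np.arctan2(-d[0],d[1]),np.linalg.norm(d)/2)
d=F[0]-F[3]+F[1]-F[2];print(np.arctan2(d[1],d[0]))
d=F[0]-F[1]+F[3]-F[2];print(np.arctan2(-d[0],d[1]))
E
```

```text
[[ 0.586  -0.0248  0.012 ]
 [ 0.5578 -0.2553  0.012 ]
 [ 0.4603 -0.2458  0.012 ]
 [ 0.4911 -0.0131  0.012 ]] [ 0.52378373 -0.13473492  0.012     ]
yaw from long -0.12685216426908275 0.2335052538058414
[ 0.53038479 -0.08204341  0.07      ]
edge [[ 0.53735911 -0.03786389  0.066     ]
 [ 0.52561672 -0.12803028  0.066     ]
 [ 0.53059738 -0.08102755  0.066     ]]
knob [[ 0.50604328 -0.17861051  0.129     ]
 [ 0.50135503 -0.18090824  0.129     ]] axis [[ 0.51154882 -0.21814097  0.1       ]]
orange 191 206 202 223 167
foot [[0.5503 0.2152 0.008 ]
 [0.568  0.1295 0.008 ]
 [0.4911 0.1127 0.008 ]
 [0.4723 0.1978 0.008 ]] [0.5204177  0.16378961 0.008     ]
handles ends [[0.5408 0.187  0.077 ]
 [0.5456 0.1522 0.077 ]
 [0.4966 0.1768 0.077 ]
 [0.5021 0.1422 0.077 ]] [0.52125993 0.16457981 0.077     ]
x dir [0.08769204 0.02025136 0.        ] 0.2269584131070223 0.045000033687156486
ydir 0.14618761048192602 0.035095034198885655
0.21700962591768222
0.21027610135291547
```

Run:
```python
from h import *
d=np.load('pics/top0.npz')['d']
def P(u,v):
    o,r=ray('top',[(u,v)]); return (o+r[0]*d[v,u]).round(3)
for uv in [(330,140),(380,155),(430,155),(380,163),(380,168),(440,163),(349,212),(336,214),(335,216),(346,213),(204,204),(290,130),(420,90),(350,60),(480,200)]: print(uv,P(*uv))
```

```text
(330, 140) [ 0.696 -0.178  0.107]
(380, 155) [ 0.654 -0.305  0.107]
(430, 155) [ 0.651 -0.436  0.107]
(380, 163) [ 0.638 -0.312  0.08 ]
(380, 168) [ 0.638 -0.334  0.   ]
(440, 163) [ 0.636 -0.476  0.072]
(349, 212) [ 0.511 -0.219  0.102]
(336, 214) [ 0.505 -0.181  0.129]
(335, 216) [ 0.5   -0.178  0.129]
(346, 213) [ 0.509 -0.212  0.098]
(204, 204) [0.548 0.158 0.007]
(290, 130) [ 0.741 -0.082  0.042]
(420, 90) [ 0.816 -0.413  0.134]
(350, 60) [ 0.936 -0.257  0.049]
(480, 200) [ 0.526 -0.521  0.182]
```

Call:
move_arm --pt "0 0 0 0 0 -10 1" --pt "0 0 0 0 0 -10 1" --pt "0 0 0 0 0 -10 1" --pt "0 0 0 0 0 -10 1" --pt "0 0 0 0 0 -10 1" --pt "0 0 0 0 0 -10 1" --pt "0 0 0 0 0 -9.8 1" --pt "0 0 0 0 0 0 1"

```text
clock: 1.15
position: [0.1398, -0.609, 0.231]
ee_rot: [0.751, 0.66, 0.0, -0.0]
ft_force: [-0.0, 0.6, -0.5]
grip_width: 1.002
```

Call:
move_arm --pt "0.047 0.03 -0.002 0 0 0 1" --pt "0.047 0.03 -0.002 0 0 0 1" --pt "0.047 0.03 -0.002 0 0 0 1" --pt "0.047 0.03 -0.002 0 0 0 1" --pt "0.047 0.03 -0.002 0 0 0 1" --pt "0.047 0.031 -0.002 0 0 0 1" --pt "0.047 0.031 -0.002 0 0 0 1" --pt "0.047 0.031 -0.002 0 0 0 1" --pt "0.048 0.031 -0.002 0 0 0 1" --pt "0.048 0.031 -0.002 0 0 0 1"

```text
clock: 2.4
position: [0.5031, -0.1781, 0.2515]
ee_rot: [0.752, 0.659, -0.0, 0.0]
ft_force: [0.0, -0.7, -0.1]
grip_width: 1.0
```

Run:
```python
from h import *
import pickle
for i in range(2):
    o=manip.get_obs(); im,d=viewer.camera('wrist')
print(o['clock'],o['position'],o['ee_rot'],o['joint_velocities'].round(3))
cv2.imwrite('pics/w1.png',im[:,:,::-1]);pickle.dump((o,im,d),open('pics/w1.pkl','wb'))
```

```text
2.45 [ 0.50709027 -0.17025743  0.25192098] [ 7.49390208e-01  6.62125352e-01  2.08130555e-03 -5.44538920e-05] [ 0.04  -0.041  0.012  0.04  -0.055 -0.008  0.178]
```

View pics/w1.png

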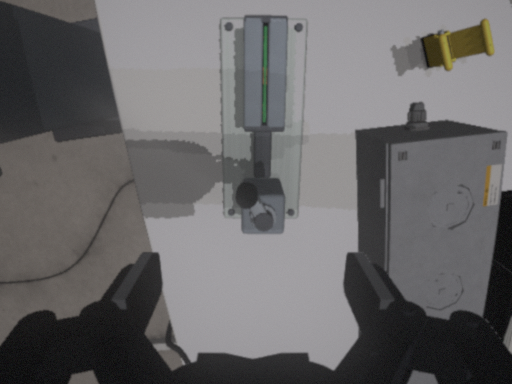

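Run:
```python
from h import *
import pickle
for i in range(2):
    o=manip.get_obs(); im,d=viewer.camera('wrist')
print(o['clock'],o['position'],o['ee_rot'],o['joint_velocities'].round(3))
pickle.dump((o,im,d),open('pics/w2.pkl','wb'))
a=cv2.resize(im[5:245,190:330],None,fx=3.3,fy=2.45,interpolation=cv2.INTER_CUBIC);cv2.imwrite('pics/w2.png',a[:,:,::-1])
```

```text
2.55 [ 0.5037148  -0.17613513  0.25135323] [ 7.49939436e-01  6.61506150e-01  6.31908282e-04 -2.37539641e-04] [ 0.048 -0.014  0.064  0.019  0.009  0.004  0.045]
```

View pics/w2.png

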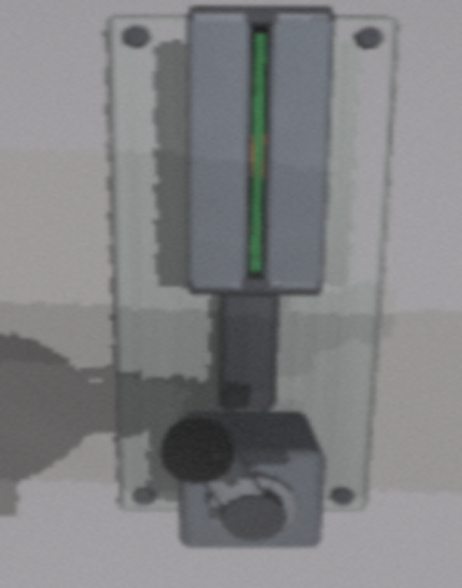

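The wrist crop shows the knob top at (198,449) and the hub at (253,513). The base corners are (109,17), (396,17), (366,510) and (121,508). The board edge runs from (261,32) to (255,272), with the copper mark at (259,152).

Run:
```python
from h import *
import pickle
o,im,d=pickle.load(open('pics/w2.pkl','rb'))
c=lambda l:np.array(l)/np.array([3.3,2.45])+[190,5]-.4
w=lambda l,z:onplane('wrist',c(l),z,o)
B=w([(109,17),(396,17),(366,510),(121,508)],.012);print(B.round(4),B.mean(0))
dd=B[0]-B[3]+B[1]-B[2];yaw=np.arctan2(-dd[0],dd[1]);print('yaw',yaw,np.linalg.norm(dd)/2)
e=w([(261,32),(255,272),(259,152)],.066);print('edge',e.round(4),e[:2].mean(0)); dd=e[0]-e[1];print(np.arctan2(-dd[0],dd[1]),np.linalg.norm(dd))
k=w([(198,449)],.129)[0];h=w([(253,513)],.102)[0]
gu=w([(191,8),(332,8),(322,292),(191,292)],.07);print('guide',gu.round(4),gu.mean(0))
print('knob',k,'hub',h)
R=Ro.from_euler('z',-.127).as_matrix()
for name,ref in [('base',B.mean(0)),('guide',gu.mean(0)-R@[0,.055,0])]:
    print(name,'centre',ref,'axis',ref+R@[0,-.085,0])
print(R.T@(k-h))
```

```text
[[ 0.4921 -0.015   0.012 ]
 [ 0.585  -0.0264  0.012 ]
 [ 0.5555 -0.2574  0.012 ]
 [ 0.4619 -0.2443  0.012 ]] [ 0.52364109 -0.13578387  0.012     ]
yaw -0.129103599597329 0.23204922892307325
edge [[ 0.5367 -0.0372  0.066 ]
 [ 0.5248 -0.1264  0.066 ]
 [ 0.5312 -0.0805  0.066 ]] [ 0.53075636 -0.08178227  0.066     ]
-0.13340873107509008 0.09004627148641269
guide [[ 0.5183 -0.0272  0.07  ]
 [ 0.5569 -0.0319  0.07  ]
 [ 0.5437 -0.1364  0.07  ]
 [ 0.5047 -0.1315  0.07  ]] [ 0.53089281 -0.08174875  0.07      ]
knob [ 0.5011049  -0.17921108  0.129     ] hub [ 0.51246694 -0.21625057  0.102     ]
base centre [ 0.52364109 -0.13578387  0.012     ] axis [ 0.51287509 -0.22009931  0.012     ]
guide centre [ 0.52392658 -0.1363058   0.07      ] axis [ 0.51316057 -0.22062124  0.07      ]
[-0.01596191  0.03530208  0.027     ]
```

Call:
move_arm --pt "0 -0.001 0.04 0 0 0 1" --pt "0 0 0.04 0 0 0 1" --pt "0 0 0.04 0 0 0 1" --pt "0 0 0.02 0 0 0 1" --pt "0 0 0.01 0 0 0 0" --pt "0 0 0 0 0 0 -0.3" --pt "0 0 0 0 0 0 -1" --pt "0 0 0 0 0 0 -1" --pt "0 0 0 0 0 0 -1" --force 20

```text
clock: 3.72
position: [0.5017, -0.1796, 0.1022]
ee_rot: [0.751, 0.661, 0.0, 0.001]
ft_force: [-1.3, -0.9, 5.5]
grip_width: 0.224
```

Run:
```python
from h import *
im,d=viewer.camera('wrist'); o=manip.get_obs();print(o['position'],o['ft_force'],o['torque'],o['grip_width'])
cv2.imwrite('pics/w3.png',im[:,:,::-1])
```

```text
[ 0.50173142 -0.17961563  0.10224256] [-0.63977147  0.18143443  6.06902878] [0.00188361 0.29486407 0.05066796] 0.2210449872951092
```

View pics/w3.png

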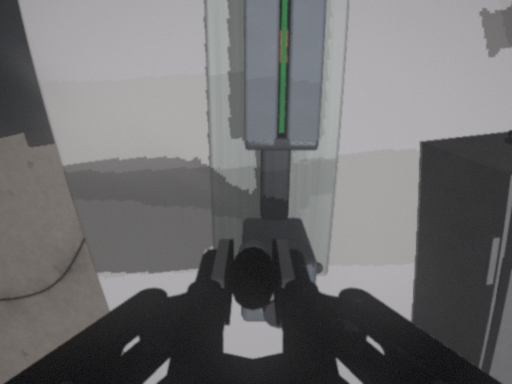

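Run:
```python
import numpy as np
q=1.18;
while q<12:
    r=[]
    for i in range(10):
        q2=q+.25; r.append([round(.038*(np.sin(q2)-np.sin(q)),4),round(-.038*(np.cos(q2)-np.cos(q)),4)]);q=q2
    print(round(q,2),r)
```

```text
3.68 [[np.float64(0.0025), np.float64(0.0091)], [np.float64(0.0001), np.float64(0.0095)], [np.float64(-0.0022), np.float64(0.0092)], [np.float64(-0.0044), np.float64(0.0084)], [np.float64(-0.0063), np.float64(0.007)], [np.float64(-0.0079), np.float64(0.0052)], [np.float64(-0.0089), np.float64(0.0031)], [np.float64(-0.0094), np.float64(0.0008)], [np.float64(-0.0093), np.float64(-0.0015)], [np.float64(-0.0087), np.float64(-0.0038)]]
6.18 [[np.float64(-0.0075), np.float64(-0.0058)], [np.float64(-0.0058), np.float64(-0.0075)], [np.float64(-0.0038), np.float64(-0.0087)], [np.float64(-0.0015), np.float64(-0.0094)], [np.float64(0.0009), np.float64(-0.0094)], [np.float64(0.0032), np.float64(-0.0089)], [np.float64(0.0053), np.float64(-0.0079)], [np.float64(0.0071), np.float64(-0.0063)], [np.float64(0.0084), np.float64(-0.0044)], [np.float64(0.0092), np.float64(-0.0021)]]
8.68 [[np.float64(0.0095), np.float64(0.0002)], [np.float64(0.0091), np.float64(0.0025)], [np.float64(0.0082), np.float64(0.0047)], [np.float64(0.0068), np.float64(0.0066)], [np.float64(0.0049), np.float64(0.0081)], [np.float
[... 373 characters left out ...]
-0.0012)], [np.float64(-0.0088), np.float64(-0.0035)], [np.float64(-0.0077), np.float64(-0.0056)], [np.float64(-0.006), np.float64(-0.0073)], [np.float64(-0.004), np.float64(-0.0086)], [np.float64(-0.0018), np.float64(-0.0093)], [np.float64(0.0006), np.float64(-0.0095)]]
13.68 [[np.float64(0.0029), np.float64(-0.009)], [np.float64(0.005), np.float64(-0.008)], [np.float64(0.0069), np.float64(-0.0065)], [np.float64(0.0083), np.float64(-0.0046)], [np.float64(0.0092), np.float64(-0.0024)], [np.float64(0.0095), np.float64(-0.0001)], [np.float64(0.0092), np.float64(0.0022)], [np.float64(0.0084), np.float64(0.0044)], [np.float64(0.007), np.float64(0.0064)], [np.float64(0.0052), np.float64(0.0079)]]
```

Call:
move_arm --pt "0 0 -0.003 0 0 0 -1" --pt "0.0025 0.0091 0 0 0 0 -1" --pt "0.0001 0.0095 0 0 0 0 -1" --pt "-0.0022 0.0092 0 0 0 0 -1" --pt "0 0 0 0 0 0 -1"

```text
clock: 4.4
position: [0.5291, -0.182, 0.1032]
ee_rot: [0.75, 0.661, 0.0, -0.001]
ft_force: [1.4, 0.9, -21.6]
grip_width: 0.223
```

Call:
move_arm --pt "-0.0044 0.0084 0.001 0 0 0 -1" --pt "-0.0063 0.007 0 0 0 0 -1" --pt "-0.0079 0.0052 0 0 0 0 -1" --pt "-0.0089 0.0031 0 0 0 0 -1" --pt "-0.0094 0.0008 0 0 0 0 -1" --pt "0 0 0 0 0 0 -1"

```text
clock: 5.15
position: [0.5496, -0.2243, 0.1033]
ee_rot: [0.751, 0.66, 0.0, 0.001]
ft_force: [6.2, -2.4, -23.2]
grip_width: 0.219
```

Call:
move_arm --pt "-0.0093 -0.0015 0.001 0 0 0 -1" --pt "-0.0087 -0.0038 0 0 0 0 -1" --pt "-0.0075 -0.0058 0 0 0 0 -1" --pt "-0.0058 -0.0075 0 0 0 0 -1" --pt "-0.0038 -0.0087 0 0 0 0 -1" --pt "-0.0015 -0.0094 0 0 0 0 -1" --pt "0.0009 -0.0094 0 0 0 0 -1" --pt "0.0032 -0.0089 0 0 0 0 -1" --pt "0.0053 -0.0079 0 0 0 0 -1" --pt "0 0 0 0 0 0 -1"

```text
clock: 6.4
position: [0.4828, -0.2397, 0.1027]
ee_rot: [0.75, 0.662, 0.001, 0.0]
ft_force: [4.5, 4.3, -8.8]
grip_width: 0.22
```

Run:
```python
from h import *
im,d=viewer.camera('wrist'); o=manip.get_obs();print(o['position'],o['ft_force'],o['torque'],o['grip_width'])
cv2.imwrite('pics/w4.png',im[:,:,::-1])
```

```text
[ 0.48297596 -0.23981008  0.10271173] [ 4.08822507  4.57845294 -7.74510525] [ 1.05387063 -0.83558586 -0.03013945] 0.21604812631848258
```

View pics/w4.png

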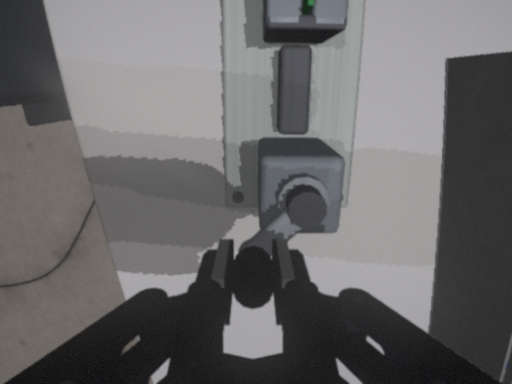

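The knob is still held at (253,275), with the crank following. I'll continue.

Call:
move_arm --pt "0.0071 -0.0063 0 0 0 0 -1" --pt "0.0084 -0.0044 0 0 0 0 -1" --pt "0.0092 -0.0021 0 0 0 0 -1" --pt "0.0095 0.0002 0 0 0 0 -1" --pt "0.0091 0.0025 0 0 0 0 -1" --pt "0.0082 0.0047 0 0 0 0 -1" --pt "0.0068 0.0066 0 0 0 0 -1" --pt "0.0049 0.0081 0 0 0 0 -1" --pt "0.0028 0.0091 0 0 0 0 -1" --pt "0.0005 0.0095 0 0 0 0 -1"

```text
clock: 7.7
position: [0.5193, -0.1785, 0.1026]
ee_rot: [0.75, 0.661, -0.0, -0.0]
ft_force: [-1.8, -3.2, -2.2]
grip_width: 0.218
```

Call:
move_arm --pt "-0.0019 0.0093 0 0 0 0 -1" --pt "-0.0041 0.0085 0 0 0 0 -1" --pt "-0.0061 0.0072 0 0 0 0 -1" --pt "-0.0077 0.0055 0 0 0 0 -1" --pt "-0.0088 0.0034 0 0 0 0 -1" --pt "-0.0094 0.0011 0 0 0 0 -1" --pt "-0.0094 -0.0012 0 0 0 0 -1" --pt "-0.0088 -0.0035 0 0 0 0 -1" --pt "-0.0077 -0.0056 0 0 0 0 -1" --pt "-0.006 -0.0073 0 0 0 0 -1"

```text
clock: 8.95
position: [0.5267, -0.2514, 0.1025]
ee_rot: [0.751, 0.661, -0.0, 0.0]
ft_force: [1.4, -0.6, 0.5]
grip_width: 0.223
```

Call:
move_arm --pt "-0.004 -0.0086 0 0 0 0 -1" --pt "-0.0018 -0.0093 0 0 0 0 -1" --pt "0.0006 -0.0095 0 0 0 0 -1" --pt "0.0029 -0.009 0 0 0 0 -1" --pt "0 0 0 0 0 0 -1"

```text
clock: 9.57
position: [0.4902, -0.2469, 0.1024]
ee_rot: [0.75, 0.661, -0.0, -0.0]
ft_force: [1.9, 3.7, 2.8]
grip_width: 0.218
```

Call:
move_arm --pt "0.005 -0.008 0 0 0 0 -1" --pt "0.0035 -0.0035 0 0 0 0 -1" --pt "0 0 0 0 0 0 -1"

```text
clock: 9.95
position: [0.4809, -0.237, 0.1024]
ee_rot: [0.75, 0.661, 0.001, 0.0]
ft_force: [4.0, 3.3, 1.8]
grip_width: 0.221
```

Call:
move_arm --pt "0.004 -0.003 0 0 0 0 -1" --pt "0.003 -0.002 0 0 0 0 -1" --pt "0 0 0 0 0 0 -1"

```text
clock: 10.32
position: [0.478, -0.2318, 0.1026]
ee_rot: [0.751, 0.661, 0.001, 0.002]
ft_force: [12.2, -5.6, -7.3]
grip_width: 0.23
```

Run:
```python
from h import *
im,d=viewer.camera('wrist'); o=manip.get_obs();print(o['position'],o['ft_force'],o['torque'],o['grip_width'])
cv2.imwrite('pics/w5.png',im[:,:,::-1])
```

```text
[ 0.47801703 -0.23180973  0.10261562] [11.94218727 -6.05222251 -7.38830637] [-1.01525792 -2.47952808  0.02210236] 0.22474843635420988
```

View pics/w5.png

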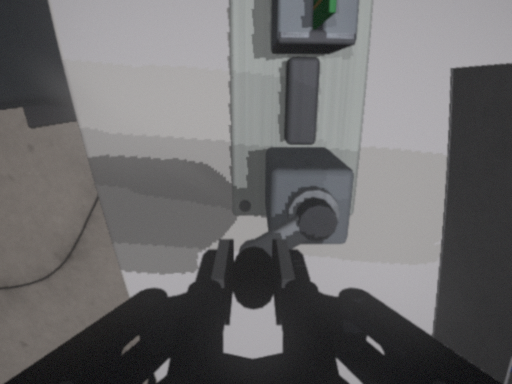

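Stop reached: the force rose and the knob stopped advancing, at an estimated q ≈ 12.0. I'll release and move to above the clip.

Call:
move_arm --pt "-0.003 0.002 0 0 0 0 -0.4" --pt "0 0 0 0 0 0 0.2" --pt "0 0 0 0 0 0 1" --pt "0 0 -0.01 0 0 0 1" --pt "0 0 -0.03 0 0 0 1" --pt "0 0 -0.05 0 0 0 1" --pt "0 0 -0.06 0 0 0 1"

```text
clock: 11.25
position: [0.4773, -0.2334, 0.254]
ee_rot: [0.75, 0.661, -0.0, -0.0]
ft_force: [0.9, -0.3, 0.7]
grip_width: 1.0
```

Call:
move_arm --pt "0.05 -0.001 0 0 0 0 1" --pt "0.05 -0.001 0 0 0 0 1" --pt "0.05 -0.001 0 0 0 0 1" --pt "0.05 -0.001 0 0 0 0 1" --pt "0.05 -0.001 0 0 0 0 1" --pt "0.05 -0.001 0 0 0 0 1" --pt "0.05 -0.001 0 0 0 0 1" --pt "0.048 -0.001 0 0 0 -9.8 1" --pt "0 0 0 0 0 -9.8 1" --pt "0 0 0 0 0 0 1"

```text
clock: 12.5
position: [0.5201, 0.1624, 0.2527]
ee_rot: [0.627, 0.779, -0.0, 0.0]
ft_force: [0.4, 0.2, -0.2]
grip_width: 0.997
```

Run:
```python
from h import *
import pickle
for i in range(3):
    o=manip.get_obs(); im,d=viewer.camera('wrist')
print(o['clock'],o['position'],o['ee_rot'],o['joint_pos'].round(2),o['joint_velocities'].round(3),o['ft_force'])
pickle.dump((o,im,d),open('pics/w6.pkl','wb'))
cv2.imwrite('pics/w6.png',im[:,:,::-1])
t,_=viewer.camera('top'); cv2.imwrite('pics/t6.png',t[:,:,::-1])
```

```text
12.6 [0.52041504 0.16131462 0.25255781] [ 6.29027759e-01  7.77382790e-01 -1.26044044e-04  2.44192016e-04] [ 0.45  0.27 -0.98  1.6   0.23  1.39 -0.35] [ 0.004 -0.003  0.005  0.003 -0.    -0.002  0.004] [ 0.35154301 -0.5332832  -0.3533232 ]
```

View pics/w6.png

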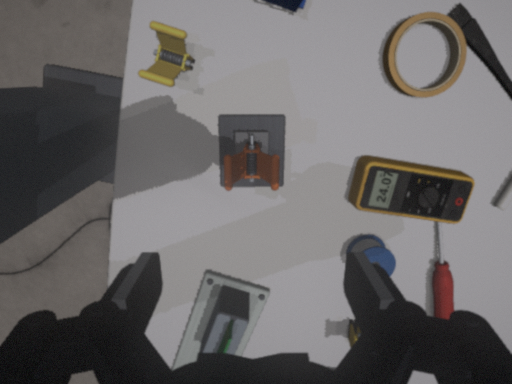

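Run:
```python
import pickle,cv2
o,im,d=pickle.load(open('pics/w6.pkl','rb'))
a=cv2.resize(im[105:200,205:300],None,fx=6,fy=6,interpolation=cv2.INTER_CUBIC);cv2.imwrite('pics/w6c.png',cv2.convertScaleAbs(a[:,:,::-1],alpha=1.5))
```

```text
(no output)
```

View pics/w6c.png

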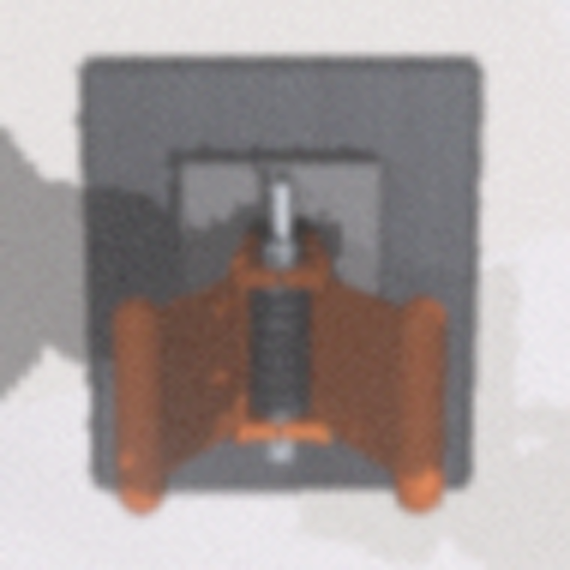

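The clip's rims in the crop run from (137,300) to (141,508) on the left and from (427,302) to (420,508) on the right. Their height is about 22 + 73 = 95 mm.

Run:
```python
import pickle
from h import *
o,im,d=pickle.load(open('pics/w6.pkl','rb'))
c=lambda l:np.array(l)/6+[205,105]-.45
for z in (.092,.095,.098):
    H=onplane('wrist',c([(137,300),(427,302),(141,510),(420,508)]),z,o)
    L=(H[0]+H[2])/2;R=(H[1]+H[3])/2;print(z,H.round(4).tolist(),'mid',(L+R)/2,'dist',np.linalg.norm(R-L),'yaw',np.arctan2(*(R-L)[[1,0]]),'len',np.linalg.norm(H[0]-H[2]))
F=onplane('wrist',c([(80,60),(480,60),(474,490),(97,490)]),.008,o);print(F.mean(0),[np.arctan2(*(v)[[1,0]]) for v in (F[1]-F[0],F[2]-F[3])])
from scipy.spatial.transform import Rotation as Q
M=Q.from_quat(o['ee_rot']).as_matrix();print('tool y',M[:,1],np.arctan2(M[1,1],M[0,1]))
for uv in ((137,400),(423,400),(137,350),(423,350)):
    u,v=np.round(c([uv])[0]).astype(int);oo,r=ray('wrist',[(u,v)],o);print((oo+r[0]*d[v,u]).round(4))
# top view w/ z .095
c2=lambda l:np.array(l)/np.array([430/70,7.])+np.array([170,185])-0.5
H=onplane('top',c2([(123,143),(205,128),(148,262),(230,245)]),.097);print(H.mean(0),np.linalg.norm(H[0]-H[2]))
```

```text
0.092 [[0.4937, 0.1734, 0.092], [0.5388, 0.1826, 0.092], [0.5008, 0.139, 0.092], [0.5456, 0.1489, 0.092]] mid [0.51970277 0.16097024 0.092     ] dist 0.04592762548050326 yaw 0.20968162979824137 len 0.035071379009574244
0.095 [[0.4938, 0.174, 0.095], [0.5384, 0.1832, 0.095], [0.5008, 0.14, 0.095], [0.5451, 0.1498, 0.095]] mid [0.51954347 0.16176237 0.095     ] dist 0.045471700959608875 yaw 0.20968162979824204 len 0.034723224679696456
0.098 [[0.4939, 0.1747, 0.098], [0.5381, 0.1838, 0.098], [0.5009, 0.141, 0.098], [0.5447, 0.1507, 0.098]] mid [0.51938417 0.16255451 0.098     ] dist 0.0450157764387147 yaw 0.20968162979824104 len 0.0343750703498186
[0.51906673 0.16443314 0.008     ] [np.float64(0.20939323718676872), np.float64(0.2094432962185755)]
tool y [9.77990771e-01 2.08648125e-01 1.11238172e-04] 0.2101924583847501
[0.4965 0.159  0.0979]
[0.541  0.1684 0.0976]
[0.495  0.1665 0.0974]
[0.5391 0.1762 0.0986]
[0.51989254 0.16178835 0.097     ] 0.044566791020471334
```

Call:
move_arm --pt "0.0005 -0.001 0.04 0 0 0 1" --pt "0 0 0.05 0 0 0 1" --pt "0 0 0.05 0 0 0 1" --pt "0 0 0.03 0 0 0 1" --pt "0 0 0.0085 0 0 0 1" --pt "0 0 0 0 0 0 1"

```text
clock: 13.45
position: [0.5195, 0.1622, 0.0744]
ee_rot: [0.628, 0.779, 0.0, 0.0]
ft_force: [-0.0, -0.3, -0.1]
grip_width: 0.999
```

Run:
```python
from h import *
im,d=viewer.camera('wrist'); o=manip.get_obs();print(o['position'],o['ft_force'],o['grip_width'])
cv2.imwrite('pics/w7.png',im[:,:,::-1])
s,_=viewer.camera('scene');cv2.imwrite('pics/s7.png',cv2.resize(s[140:260,160:360],None,fx=4,fy=4,interpolation=cv2.INTER_CUBIC)[:,:,::-1])
```

```text
[0.5199775  0.16244045 0.07504353] [0.34483808 0.32466677 0.34296371] 1.0042138595141483
```

View pics/w7.png

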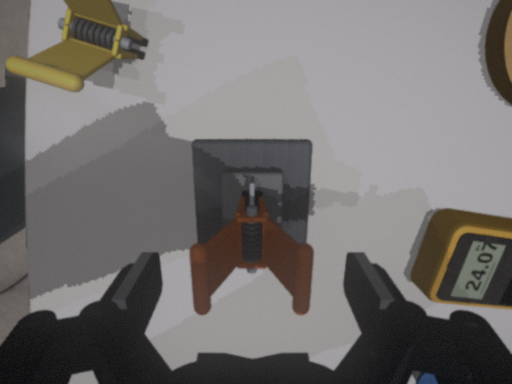

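View pics/s7.png

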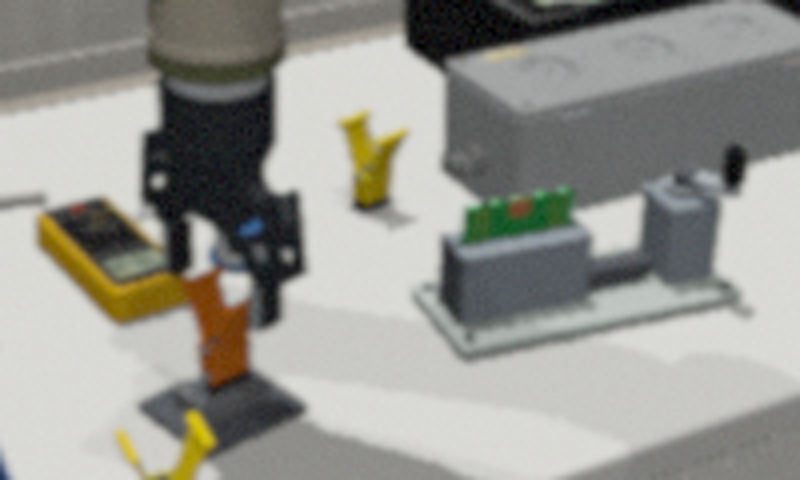

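The board is up with its copper mark visible. The clip rims, at columns 200 and 304, are centred between the fingers at column 252. I'll squeeze now.

Call:
move_arm --pt "0 0 0 0 0 0 0.3" --pt "0 0 0 0 0 0 0" --pt "0 0 0 0 0 0 -0.3" --pt "0 0 0 0 0 0 -0.5" --pt "0 0 0 0 0 0 -1" --pt "0 0 0 0 0 0 -1" --pt "0 0 0 0 0 0 -1" --force 30

```text
clock: 14.42
position: [0.5205, 0.1632, 0.0765]
ee_rot: [0.627, 0.779, 0.001, 0.001]
ft_force: [-5.9, -2.3, 21.8]
grip_width: 0.268
```

Run:
```python
from h import *
im,d=viewer.camera('wrist'); o=manip.get_obs();print(o['position'],o['ft_force'],o['grip_width']*85)
cv2.imwrite('pics/w8.png',im[:,:,::-1])
s,_=viewer.camera('scene');cv2.imwrite('pics/s8.png',cv2.resize(s[170:260,170:270],None,fx=6,fy=6,interpolation=cv2.INTER_CUBIC)[:,:,::-1])
```

```text
[0.52054326 0.16314278 0.07648573] [-4.94331736 -1.97069359 22.30308096] 22.454216312548212
```

View pics/w8.png

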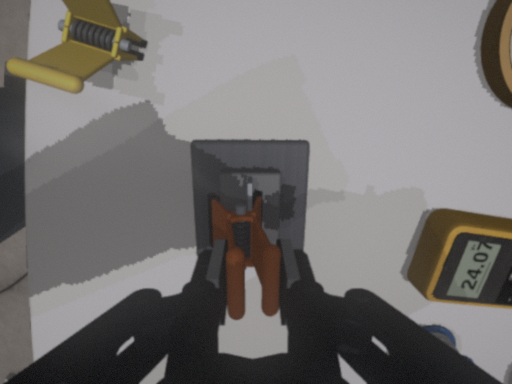

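View pics/s8.png

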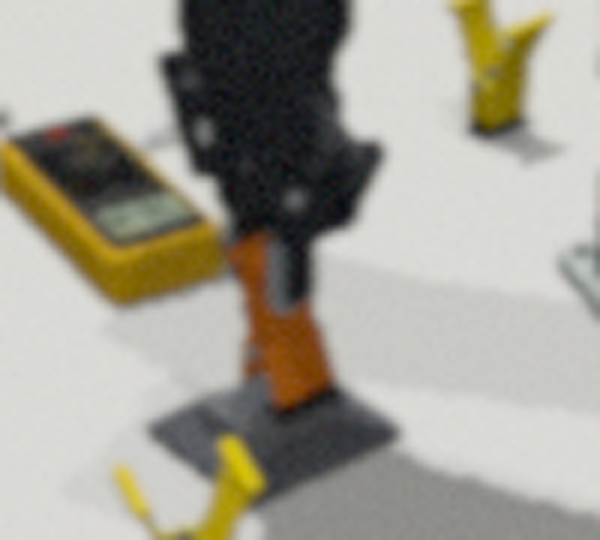

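The clip is squeezed open, with the rims at columns 237 and 270, but it presses on the ledge with about 22 N. I'll lift straight up.

Call:
move_arm --pt "0 0 -0.003 0 0 0 -1" --pt "0 0 -0.005 0 0 0 -1" --pt "0 0 -0.01 0 0 0 -1" --pt "0 0 -0.02 0 0 0 -1" --pt "0 0 -0.03 0 0 0 -1" --pt "0 0 -0.03 0 0 0 -1" --pt "0 0 -0.02 0 0 0 -1" --pt "0 0 0 0 0 0 -1"

```text
clock: 15.52
position: [0.5199, 0.1626, 0.1934]
ee_rot: [0.627, 0.779, 0.001, 0.001]
ft_force: [-0.5, -0.5, -1.5]
grip_width: 0.26
```

Run:
```python
from h import *
import pickle
o=manip.get_obs();im,d=viewer.camera('wrist');print(o['position'],o['ft_force'],o['grip_width']*85);pickle.dump((o,im,d),open('pics/w9.pkl','wb'))
cv2.imwrite('pics/w9.png',im[:,:,::-1])
s,_=viewer.camera('scene');cv2.imwrite('pics/s9.png',cv2.resize(s[150:240,170:270],None,fx=6,fy=6,interpolation=cv2.INTER_CUBIC)[:,:,::-1])
```

```text
[0.51993611 0.16257659 0.1933593 ] [-0.49553744 -0.45352727 -1.53296482] 22.077208391802614
```

View pics/w9.png

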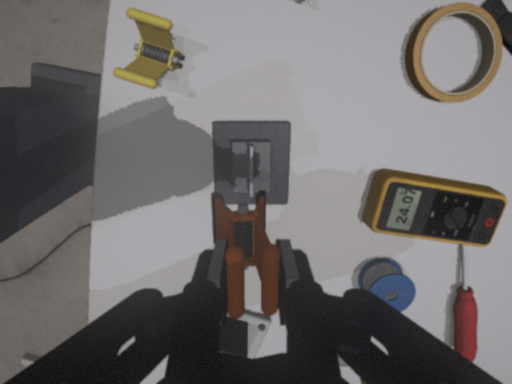

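View pics/s9.png

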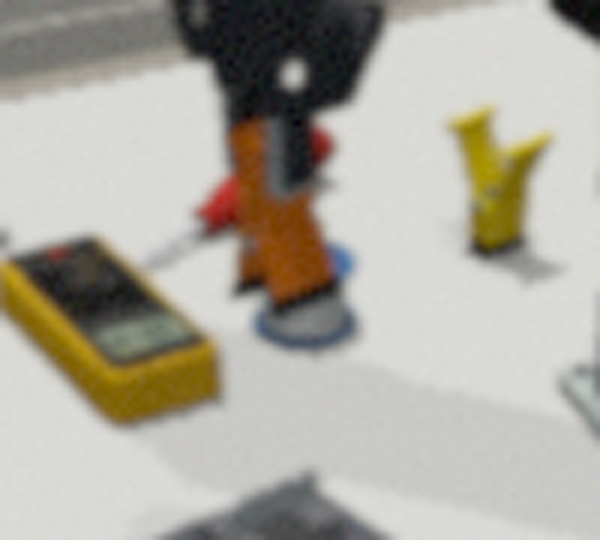

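Run:
```python
import pickle,cv2
o,im,d=pickle.load(open('pics/w9.pkl','rb'))
a=cv2.resize(im[180:325,180:310],None,fx=4,fy=4,interpolation=cv2.INTER_CUBIC);cv2.imwrite('pics/w9c.png',cv2.convertScaleAbs(a[:,:,::-1],alpha=1.6))
```

```text
(no output)
```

View pics/w9c.png

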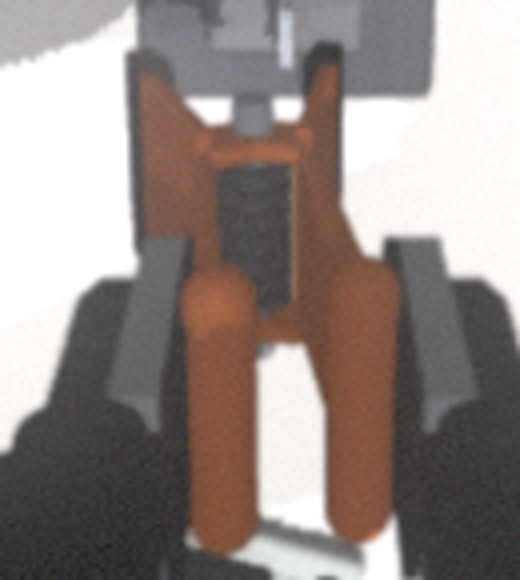

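Run:
```python
import pickle
from h import *
o,im,d=pickle.load(open('pics/w9.pkl','rb'))
c=viewer.calibration('wrist');T=np.array(c['T_tool_cam'])
K=np.array([[c['fx'],0,c['cx']],[0,c['fy'],c['cy']],[0,0,1.]])
H,W=d.shape
uu,vv=np.meshgrid(np.arange(W),np.arange(H))
p=cv2.undistortPoints(np.c_[uu.ravel(),vv.ravel()].astype(float).reshape(-1,1,2),K,np.array(c['dist'])).reshape(H,W,2)
X=np.dstack([p,np.ones((H,W))])*d[...,None]; X=X@T[:3,:3].T+T[:3,3]
for n,(x,y) in dict(ltip=(152,75),lt2=(155,120),lt3=(160,200),rtip=(327,75),rt2=(325,110),rdark=(327,52),ldark=(150,58),hinge=(255,115),lrim=(220,330),lrim2=(225,450),lrimtop=(218,290),rrim=(363,330),rrim2=(360,450),plate=(250,150),spring=(255,220),ldarkedge=(135,150),padL=(150,300),padR=(420,300)).items():
    u=int(round(x/4+180));v=int(round(y/4+180)); print(n,(X[v,u]*1000).round(1), d[v,u].round(3))
```

```text
ltip [ 15.4 -20.6  41.2] 0.194
lt2 [ 11.1 -19.4  34.2] 0.189
lt3 [ -1.6 -19.2  33.6] 0.192
rtip [15.6  5.9 40.6] 0.194
rt2 [13.1  5.1 32.3] 0.187
rdark [16.6  6.1 48.8] 0.201
ldark [ 16.9 -21.   46.2] 0.199
hinge [17.4 -4.3 19.7] 0.173
lrim [ 11.9  -7.  -25.7] 0.132
lrim2 [ -3.1  -6.9 -25.3] 0.137
lrimtop [ 15.9  -7.4 -24.4] 0.132
rrim [ 10.6   7.9 -23.4] 0.134
rrim2 [ -3.8   7.8 -24.2] 0.138
plate [13.  -5.4 17.8] 0.173
spring [ 3.1 -4.4 17.4] 0.176
ldarkedge [  1.  -24.1  45.8] 0.203
padL [ 11.3 -14.7 -18.9] 0.139
padR [ 11.4  14.2 -19. ] 0.138
```

The clip is held but tilted about 6.5° about tool x, with the jaws towards tool -y (depth: rims at y≈0.4, z≈-20.6 mm; tips at y≈-7.5). I'll turn to the lift yaw, carry it over, then level it with wx = -6.5°.

Call:
move_arm --pt "0 0 0 0 0 9.9 -1" --pt "0 0 0 0 0 9.9 -1" --pt "-0.04 0.0075 0 0 0 0 -1" --pt "-0.04 0.0075 0 0 0 0 -1" --pt "-0.04 0.0075 0 0 0 0 -1" --pt "-0.04 0.0075 0 0 0 0 -1" --pt "-0.04 0.0075 0 0 0 0 -1" --pt "-0.04 0.007 0 0 0 0 -1" --pt "0 0 0 -6.5 0 0 -1" --pt "0 0 0 0 0 0 -1"

```text
clock: 16.88
position: [0.5304, -0.0818, 0.1905]
ee_rot: [0.751, 0.658, 0.036, 0.042]
ft_force: [0.5, 0.0, 0.1]
grip_width: 0.255
```

Run:
```python
from h import *
import pickle
for i in range(3):
    o=manip.get_obs();im,d=viewer.camera('wrist')
print(o['clock'],o['position'],Ro.from_quat(o['ee_rot']).as_matrix().round(3),o['ft_force'],o['grip_width']*85);
s,sd=viewer.camera('scene');t,_=viewer.camera('top')
pickle.dump((o,im,d,s,sd,t),open('pics/w10.pkl','wb'))
cv2.imwrite('pics/w10.png',im[:,:,::-1])
cv2.imwrite('pics/s10.png',cv2.resize(s[130:230,250:350],None,fx=6,fy=6,interpolation=cv2.INTER_CUBIC)[:,:,::-1])
```

```text
16.975 [ 0.53166224 -0.08129692  0.1914511 ] [[ 0.13   0.985  0.11 ]
 [ 0.992 -0.129 -0.015]
 [-0.001  0.111 -0.994]] [ 0.73154188 -0.11696601 -0.49366033] 21.76804645748621
```

View pics/w10.png

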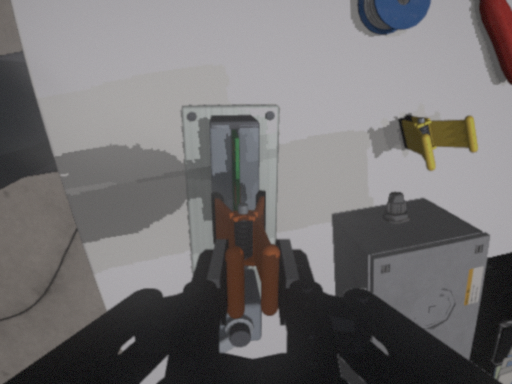

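View pics/s10.png

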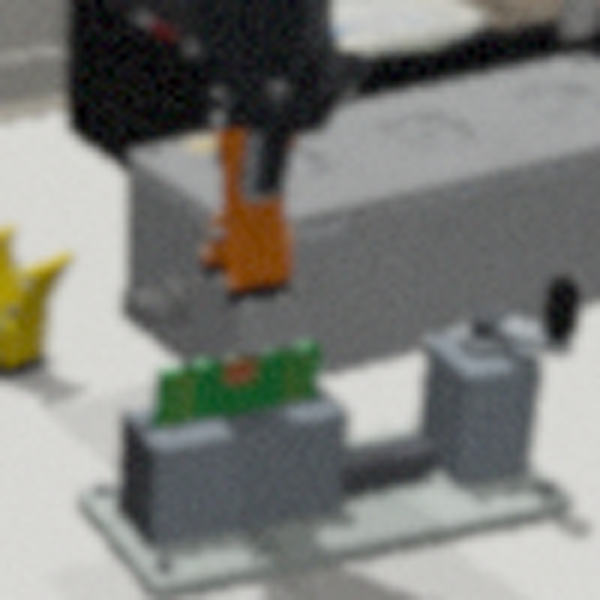

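Run:
```python
import pickle,cv2
from h import *
o,im,d,s,sd,t=pickle.load(open('pics/w10.pkl','rb'))
a=cv2.resize(im[125:275,190:300],None,fx=5,fy=4,interpolation=cv2.INTER_CUBIC);cv2.imwrite('pics/w10c.png',cv2.convertScaleAbs(a[:,:,::-1],alpha=1.5))
a=cv2.resize(s[145:205,275:315],None,fx=12,fy=10,interpolation=cv2.INTER_CUBIC);cv2.imwrite('pics/s10c.png',a[:,:,::-1])
```

```text
(no output)
```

View pics/w10c.png

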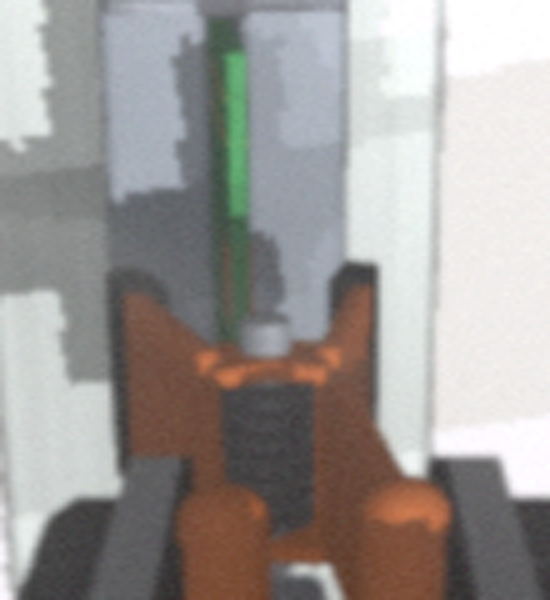

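View pics/s10c.png

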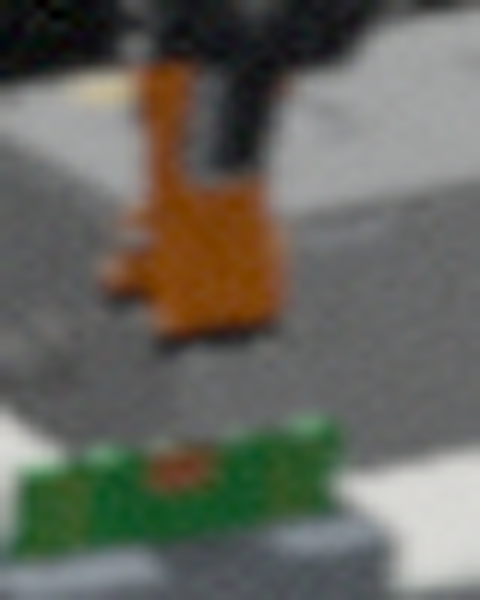

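Run:
```python
import pickle
from h import *
o,im,d,s,sd,t=pickle.load(open('pics/w10.pkl','rb'))
Rl=Ro.from_euler('z',-.130).as_matrix();E=np.array([.531,-.0815,.1])
L=lambda p:E+Rl@np.array(p)
names=[('edge +y -x',(-.0015,.045,0)),('edge +y +x',(.0015,.045,0)),('low +y -x',(-.0015,.045,-.03)),('low +y +x',(.0015,.045,-.03)),('edge y0.02 ',(0,.02,0)),('mark',(0,0,0)),('guide',(-.0205,.054,-.03)),('guide',(.0205,.054,-.03))]
for n,p in names:
    w=proj('wrist',[L(p)],o)[0]; sc=proj('scene',[L(p)])[0]
    print(n,'w10c',((w-[190,125])*[5,4]).round(0),'s10c',((sc-[275,145])*[12,10]).round(0))
c=viewer.calibration('wrist');T=np.array(c['T_tool_cam']);M=Ro.from_quat(o['ee_rot']).as_matrix()
cam=M@T[:3,3]+o['position'];print('cam in lift',Rl.T@(cam-E))
K=np.array([[c['fx'],0,c['cx']],[0,c['fy'],c['cy']],[0,0,1.]])
def pt(x,y):
    u=int(round(x/5+190));v=int(round(y/4+125)); _,r=ray('wrist',[(u,v)],o); return cam+r[0]*d[v,u]
for n,xy in dict(ltip=(145,290),ltdark=(140,276),rtdark=(357,270),rtip=(360,300),lrim=(225,510),rrim=(405,515),spring=(265,450),bright=(238,100),bright2=(238,180),darkL=(219,100),darkL2=(219,300),brown=(235,300)).items():
    p=pt(*xy);print(n,(1000*(Rl.T@(p-E))).round(1),'tool',(1000*(M.T@(p-o['position']))).round(1))
# scene: clip lower jaw
co,_=ray('scene',[(0,0)])
def ps(x,y):
    u=int(round(x/12+275));v=int(round(y/10+145)); _,r=ray('scene',[(u,v)]); return co+r[0]*sd[v,u]
for n,xy in dict(low=(215,325),lowL=(165,325),lowR=(270,315),dark=(215,335),mark=(180,460)).items():
    p=ps(*xy);print('scene',n,(1000*(Rl.T@(p-E))).round(1))
```

```text
edge +y -x w10c [226.  50.] s10c [ -4. 461.]
edge +y +x w10c [247.  50.] s10c [-10. 456.]
low +y -x w10c [215.  27.] s10c [-10. 551.]
low +y +x w10c [234.  27.] s10c [-15. 547.]
edge y0.02  w10c [239. 184.] s10c [ 87. 444.]
mark w10c [241. 285.] s10c [161. 433.]
guide w10c [ 95. -17.] s10c [-11. 588.]
guide w10c [350. -20.] s10c [-81. 522.]
cam in lift [-0.01500371  0.08154738  0.23222116]
ltip [-14.7  16.   47.2] tool [ 15.7 -20.2  42.3]
ltdark [-15.3  17.   42.5] tool [ 16.7 -21.2  46.9]
rtdark [11.7 16.9 41.3] tool [16.6  5.5 51. ]
rtip [10.8 15.6 52.7] tool [15.4  5.8 39.7]
lrim [ -9.1  15.5 113.6] tool [ 15.2  -7.2 -23.1]
rrim [  5.9  14.1 114.4] tool [ 13.8   7.8 -22.2]
spring [-2.3 -0.1 70.2] tool [-0.3 -5.2 20.8]
bright [ 0.4 35.5 -1.5] tool [ 35.3 -10.5  92.4]
bright2 [ 0.2 20.5 -0.9] tool [ 20.3 -10.7  91.7]
darkL [ -2.   33.5 -12. ] tool [ 33.3 -14.  102.5]
darkL2 [ -2.  -12.3 -26.2] tool [-12.6 -15.6 116.7]
brown [-1.  -3.2 -0.8] tool [ -3.4 -11.8  91.5]
scene low [-20.1  -1.4  42.9]
scene lowL [-23.1  13.   46.8]
scene lowR [-15.2 -19.7  43.8]
scene dark [-20.1  -1.4  42.9]
scene mark [-4.4 -3.4 -7.3]
```

Run:
```python
from h import *
Rl=Ro.from_euler('z',-.130).as_matrix();E=np.array([.531,-.0815,.1])
for y in(-.018,0,.018):
  for h in (.034,.038,.042):
    for x in (-.015,):
      print(y,h,((proj('scene',[E+Rl@np.array([x,y,h])])[0]-[275,145])*[12,10]).round(0))
```

```text
-0.018 0.034 [266. 341.]
-0.018 0.038 [267. 329.]
-0.018 0.042 [268. 316.]
0 0.034 [199. 351.]
0 0.038 [200. 339.]
0 0.042 [201. 326.]
0.018 0.034 [130. 361.]
0.018 0.038 [131. 348.]
0.018 0.042 [132. 336.]
```

The projections agree with the board edge in the wrist view. The clip axis is about 1.9 mm to the -x side and the jaw undersides are about 40 mm above the edge. I'll shift and go down 30 mm, then check.

Call:
move_arm --pt "0 0.0019 0.0002 0 0 0 -1" --pt "0 -0.0011 0.01 0 0 0 -1" --pt "0 -0.0011 0.01 0 0 0 -1" --pt "0 -0.0011 0.01 0 0 0 -1" --pt "0 0 0 0 0 0 -1" --pt "0 0 0 0 0 0 -1"

```text
clock: 17.88
position: [0.5343, -0.0816, 0.1618]
ee_rot: [0.75, 0.659, 0.037, 0.043]
ft_force: [0.4, 0.2, -0.4]
grip_width: 0.256
```

```bash
cat > chk.py <<'E'
import sys
from h import *
import pickle
n=sys.argv[1]
o=manip.get_obs();im,d=viewer.camera('wrist')
print(o['clock'],o['position'],o['ft_force'],o['torque'],o['grip_width']*85,abs(o['joint_velocities']).max());
s,sd=viewer.camera('scene')
pickle.dump((o,im,d,s,sd),open(f'pics/{n}.pkl','wb'))
a=cv2.convertScaleAbs(cv2.resize(im[125:275,190:300],None,fx=4,fy=4,interpolation=cv2.INTER_CUBIC),alpha=1.5)
b=cv2.resize(s[155:215,275:315],(360,600),interpolation=cv2.INTER_CUBIC)
cv2.imwrite(f'pics/{n}.png',np.hstack([a,b])[:,:,::-1])
E
python3 chk.py k1
```

```text
17.875 [ 0.53430078 -0.08164255  0.16181012] [ 0.44383182  0.15389919 -0.37325372] [-0.00547278  0.13683634  0.07289473] 21.779638336417214 0.006247744726659025
```

View pics/k1.png

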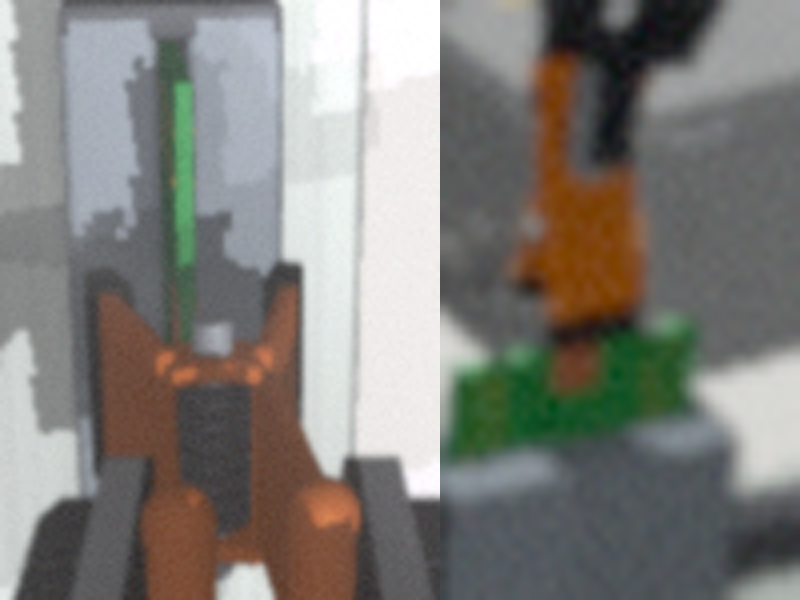

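```bash
cat > m.py <<'E'
import pickle,sys
from h import *
def load(n):
    o,im,d,s,sd=pickle.load(open(f'pics/{n}.pkl','rb'))
    Rl=Ro.from_euler('z',-.130).as_matrix();E=np.array([.531,-.0815,.1])
    c=viewer.calibration('wrist');T=np.array(c['T_tool_cam']);M=Ro.from_quat(o['ee_rot']).as_matrix()
    cam=M@T[:3,3]+o['position']
    def pt(x,y):
        u=int(round(x/4+190));v=int(round(y/4+125)); _,r=ray('wrist',[(u,v)],o); p=cam+r[0]*d[v,u]
        return (1000*(Rl.T@(p-E))).round(1)
    return o,pt
E
python3 - <<'E'
from m import *
o,pt=load('k1')
for n,xy in dict(ld1=(105,275),ld2=(120,277),ld3=(95,300),lin=(140,288),rd1=(280,272),rd2=(295,270),rd3=(299,290),rin=(272,290),lrim=(180,515),rrim=(325,520),spring=(212,450),br1=(184,100),br2=(184,200),br3=(184,250),brown=(182,290)).items(): print(n,pt(*xy))
E
```

```text
ld1 [-13.7  17.1  12.8]
ld2 [-11.2  16.6  11.8]
ld3 [-15.1  13.9  14.7]
lin [ -7.1  -0.9 -32. ]
rd1 [13.5 17.1 14.1]
rd2 [16.3 17.  12.4]
rd3 [17.3 12.4 10.6]
rin [12.  14.5 16.1]
lrim [-6.6 15.5 85.6]
rrim [ 8.5 13.8 85.2]
spring [ 0.3  0.7 42.1]
br1 [-0.  41.5 -1.1]
br2 [-0.3 25.1 -0.7]
br3 [-0.4 16.  -1. ]
brown [-0.5  8.9 -1.4]
```

Call:
move_arm --pt "0 -0.001 0 0 0 0 -1" --pt "0 -0.0006 0.006 0 0 0 -1" --pt "0 -0.0006 0.006 0 0 0 -1" --pt "0 -0.0006 0.005 0 0 0 -1" --pt "0 -0.0006 0.005 0 0 0 -1" --pt "0 0 0 0 0 0 -1" --pt "0 0 0 0 0 0 -1"

```text
clock: 18.85
position: [0.5334, -0.0815, 0.1395]
ee_rot: [0.75, 0.659, 0.037, 0.043]
ft_force: [0.0, -0.1, -0.5]
grip_width: 0.26
```

```bash
python3 chk.py k2; python3 -c "
import pickle,cv2
o,im,d,s,sd=pickle.load(open('pics/k2.pkl','rb'));cv2.imwrite('pics/k2s.png',cv2.resize(s[140:235,250:360],None,fx=6,fy=6,interpolation=cv2.INTER_CUBIC)[:,:,::-1])"
```

```text
18.85 [ 0.53341027 -0.08152754  0.13952002] [ 0.01731302 -0.12831871 -0.49588435] [-0.01262455  0.10708759 -0.00681108] 22.068501607787162 0.0036105130983781065
```

View pics/k2.png

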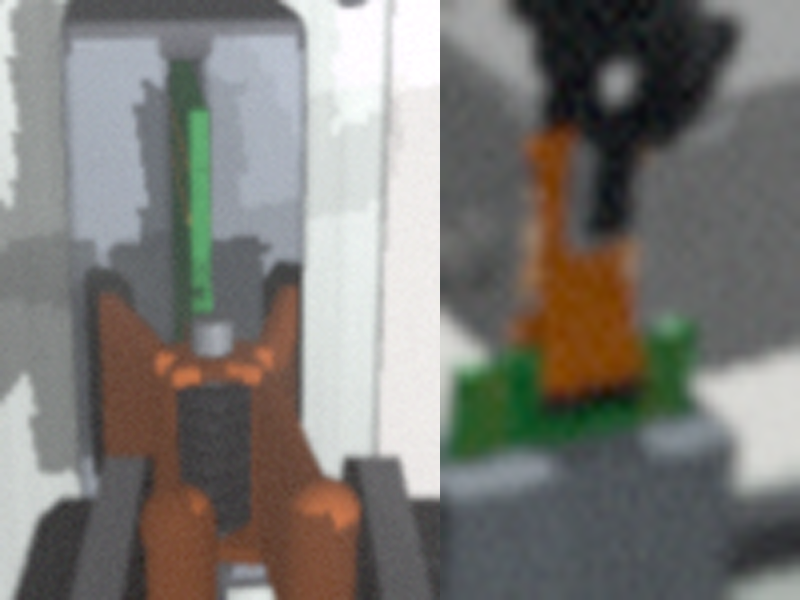

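View pics/k2s.png

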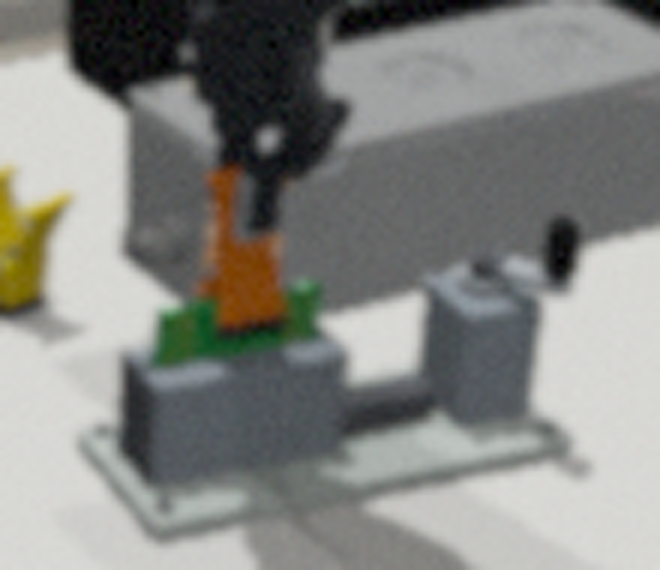

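Run:
```python
from m import *
o,pt=load('k2')
for n,xy in dict(ld1=(105,275),ld2=(120,277),ld3=(95,300),rd1=(280,272),rd2=(295,270),rd3=(298,290),lrim=(180,515),rrim=(325,520),spring=(212,450),br1=(200,130),br2=(201,200),br3=(202,280)).items(): print(n,pt(*xy))
```

```text
ld1 [-14.6  17.1  -9.4]
ld2 [-12.1  16.8  -9.9]
ld3 [-15.9  14.1  -6.9]
rd1 [12.6 17.2 -7.7]
rd2 [ 15.6  16.6 -11. ]
rd3 [15.1 13.9 -7.4]
lrim [-7.5 15.6 63.4]
rrim [ 7.2 14.9 64.7]
spring [-0.4 -0.  18.3]
br1 [-0.2 41.4  0.1]
br2 [-0.2 31.1 -0.7]
br3 [-0.4 18.8 -0.7]
```

```bash
python3 -c "
from workcell import manip
print(manip.hand_in()); o=manip.get_obs(); print(o['clock'],o['ft_force'],o['grip_width'])"
```

```text
the job is handed in; nothing more can be done
None
the job is handed in; nothing more can be done
```

I handed the job in at about 19 s. The board is cranked up to its stop, and the clip is held open astride the board at the copper mark. The hand-in gives no verdict, so this rests on my own last checks.

- **Crank:** I turned it clockwise by about 10.8 rad. The force rose and the knob stopped advancing at an estimated 12.0 rad. In the last wrist view the board's edge measured within 1 mm of 100 mm above the worktop.
- **Clip:** I squeezed it at 30 N and lifted it off the stand. It came off tilted about 6.5°, so I tilted the gripper to bring it upright.
- **Final position:** The jaws' outer faces are about 15 mm either side of the board's mid-plane. The tips are about 10 mm below the edge, and the clip is within about 1 mm of the mark's middle.
- **Contact:** The wrist force was about 0.5 N, close to its unloaded reading, and the spring is clear of the edge. I could not measure the contact between clip and lift directly.
- **Bystanders:** No move took the arm or clip close to the multimeter, tape or solder reel. I did not re-measure their positions.

**Disagreements:** The scene camera placed the mark up to about 5 mm away from where the wrist view did. I went by the wrist camera and its depth readings, which agreed with the guide and the board edge. The gripper read about 22 mm on the squeezed handles against the 27 mm in the description. It had also read about 1 mm low on the 20 mm knob. The images show the jaws wide open, about 30 mm over their outer faces.

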